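# Move four hand drivers from one bench rack to the other in the same order

### The arm

A 7-joint arm with a two-finger parallel gripper is mounted at the origin on the work surface. World frame = base frame: x ahead of the robot, y to its left, z up, the work surface at z = 0. Lengths are in m, angles in degrees, forces in N, time in s.
With the tool pointing down it reaches from about 0.425 to 0.925 m from the base axis. Payload 6.8 kg.
Tool frame: the origin (TCP) lies at the very end of the fingers, on their centre line; the grasp point (between the pads) lies 19 mm behind it (tcp_to_grasp is the distance from the TCP to the grasp point, in m); z points along the fingers, y is the direction in which the jaws open and shut (so a half turn about z gives the same grasp; the last joint's range is limited). The gripper opens to 88 mm and grips with 3 to 60 N. Pads are 20 mm wide; open, the fingers measure 115 mm over their backs; the gripper's body (75 mm by 178 mm) begins 61 mm behind the grasp point.
Start: joints at [65.884, 27.33, 1.283, 89.118, -0.659, 63.558, -4.761], TCP at [0.208, -0.642, 0.223] pointing down, gripper open.
Joint ranges: [-169.35, 169.35], [-19.33, 120.38], [-80.79, 83.38], [13.8, 139.57], [-78.32, 258.32], [9.67, 109.79], [-169.56, 169.56]. Speed limits (degrees/s): [136.94, 136.94, 180, 180, 180, 180, 180].

### API

Orientations are given as [roll, pitch, yaw] about the fixed x, y, z axes, in that order (R = Rz(yaw) Ry(pitch) Rx(roll)).
In Python, from workcell import observe, get_image, finish_job, boxes_of, trace, mark_of, tcp_to_grasp gives the robot as it stands.
- The arm moves only by the tool send_rows, never from a script. Its argument "commands" is a list of rows, each a list of 7 numbers: the shift along the tool's x, y, z in mm, then the turn, a rotation vector about the tool's x, y, z in degrees, then the opening, from 0 (shut) to 1 (fully open). In form: [[tx, ty, tz, rx, ry, rz, fingers], ...]. A call has 1 to 10 rows; each row is the pose to reach, as a shift and turn from the pose measured when the call began, along the tool's axes at that moment; what a row does not reach only later rows make up. A row lasts 1/12 s, in which the tool goes at most 41.7 mm and 7.16 degrees, less where a joint would pass 70% of its speed; a pose out of reach is approached as far as the arm can. A call with a gripper value outside its range is refused whole. The fingers move at their own pace and stop on an object; the grip force is fixed at half the most. Time passes only in rows, so rows that repeat a pose let the fingers close. It gives the time, the measured TCP pose, the force and the opening at its end, in the units of the state.
- observe(): the state, without advancing time (a new reading comes with each control period).
- get_image(name): name is "scene" or "top" or "wrist"; returns a dict with "image" (384x512x3 uint8, red, green, blue), "depth" (384x512 float32, m along the optical axis (not along the pixel's ray), 0 where there is no reading), "camera_matrix" (3x3 intrinsics, pixels), "camera_from_world" (4x4, takes a point from world to camera coordinates); the wrist camera has in their place "tool_from_camera" (4x4, takes a point from camera to tool coordinates, whose origin is the TCP and whose axes are the flange's). Camera axes: x right, y down, z forward; pixel columns grow to the right and rows downward; lengths in m; the calibration is good to about 2 mm. A picture is of the moment at which its call begins: read the wrist's pose just before it.
- finish_job(): hands the job in, once; it reports no verdict.
Trained networks look in the newest picture that a camera, given by its name, has taken for a name from the list of things; names that differ only in an ending like _2 or _b are one class to them, and where a whole thing is asked for, a point or a joint stands for the part that bears it (a point fixed in the world has none). Each returns a list of dicts, best first, with "score" (0 to 1); they miss things now and then, are a little off and sometimes report something else, mostly with a low value. They report only what shows in the picture. A call takes as long as a camera call. They do not tell look-alikes from the thing itself.
- boxes_of(camera, name): "rect" ([left, top, width, height] in pixels, round what is visible of it).
- trace(camera, name): "region" (384x512 bool, what is visible of it) and "rect" ([left, top, width, height] in pixels, round what is visible of it).
- mark_of(camera, name): "uv" ([column, row] in pixels: a listed point, or the origin of a listed thing).
The state is a dict: "time_s": time; "q": joint angles; "joint_velocities": joint speeds; "joint_torque": joint torques, N m; "ee_pos": TCP position; "eef_rot": TCP orientation; "wrist_force": force on the tool from outside, world axes, zero at the start; "torque": the same for the moment, N m; "gripper_width": finger opening in m.
Only numpy, scipy, OpenCV 4.12 (cv2) and the standard library are available. Lean on these libraries where they do the work, as an engineer would, in place of code of your own. Each camera call takes 0.05 s, during which the arm holds its last target. There are 200 camera calls.

### The job

The four hand drivers in the wooden rack stand in the order in which they will be used on the model. Move them all to the empty metal-topped rack beside it, one in each hole and in the same left-to-right order, each standing upright with its shaft down the hole and its shoulder resting on the plate. Leave the white cup and the camera standing where they are.

Things in the scene. Friction and masses are not known exactly. Their poses are not given: they have to be found in the camera images.
- driver_large_grip (a point): Large screwdriver, black ribbed round handle 32 mm in diameter and 78 mm tall, steel shaft 6 mm thick with a flat blade. The tallest. Stands upright in one of the full rack's holes. Point: on its axis at grip height, 44 mm above the flat underside of its 28 mm shoulder, which rests on the rack's plate; the shaft reaches 60 mm below that. z up along the handle.
- driver_slim_grip (a point): Slim screwdriver, black straight round handle only 20 mm in diameter with a small swivel cap (17 mm wide) on top, 66 mm tall, 28 mm collar at its foot, steel shaft 5 mm thick. Stands upright in one of the full rack's holes. Point: on its axis at grip height, 33 mm above the flat underside of its 28 mm shoulder, which rests on the rack's plate; the shaft reaches 60 mm below that. z up along the handle.
- driver_ball_grip (a point): Ball-handled nut driver, fat pear-shaped black handle 42 mm in diameter at its widest and 53 mm tall on a 28 mm collar, steel shaft 6 mm thick with an 8.4 mm socket at its end. Stands upright in one of the full rack's holes. Point: on its axis at grip height, 32 mm above the flat underside of its 28 mm shoulder, which rests on the rack's plate; the shaft reaches 60 mm below that. z up along the handle.
- driver_tee_grip (a point): T-handled hex driver, black crossbar 60 mm long (along the point's y axis), 18 mm thick (x) and 18 mm high on a thin 14 mm steel stem, 58 mm tall in all, 28 mm steel collar at its foot, steel shaft 6 mm thick. Stands upright in one of the full rack's holes. Point: on its axis at grip height, 49 mm above the flat underside of its 28 mm shoulder, which rests on the rack's plate; the shaft reaches 60 mm below that. z up along the handle.
- rack_full: Driver rack with plywood plate and brown wooden cheeks, holding the four drivers in any order; left or right one of the two. 76 x 262 mm (x, y), fixed; top plate 66 mm deep (x), 6 mm thick, upper face 85 mm above the table, open beneath. Four equal 18 mm through holes in a row at x = 0, y = +93, +31, -31, -93 mm. Origin: centre of underside; y points to the robot's left within 0.25 rad, z up.
- rack_empty: Driver rack with bare aluminium plate and dark cheeks, all holes empty; left or right of the full one, nearly in line with it. 76 x 262 mm (x, y), fixed; top plate 66 mm deep (x), 6 mm thick, upper face 85 mm above the table, open beneath. Four equal 18 mm through holes in a row at x = 0, y = +93, +31, -31, -93 mm. Origin: centre of underside; y points to the robot's left within 0.25 rad, z up.
- cup: White drinking cup, empty and light, 72 mm across the rim, 85 mm tall, standing on the table on the robot's side of the empty rack. Origin: centre of its underside. To be left where it is.
- camera: Small silver compact camera, 94 mm wide, 28 to 38 mm deep, 59 mm tall, standing on the table beyond the full rack. Origin: centre of its underside. To be left where it is.
Not all that is in view belongs to the job. Leave any blue or yellow look-alike of the part that bears driver_tee_grip alone. Leave any orange look-alike of the part that bears driver_slim_grip alone.

How it is judged:
By the outcome, as a careful person would: the job done as asked, in the order asked, and still so for the second after the job is handed in, with the robot touching nothing.
It also fails if it takes over 90 s, if anything falls off the work surface, if the arm or the gripper's body presses on something with over 40 N, if the wrist force passes 120 N, or if a joint passes its speed limit or range.

## Working session

There is one attempt and no reset: what is moved stays moved. The work goes in short steps, Python scripts to look and compute and a tool call to move; the robot and the scene stay as the last step left them, time stands still between calls to the robot, and variables do not carry over. Pictures are saved under pics/ and viewed, about 12 in all and at most 16, crops included, and the job is handed in when it is done.

Besides the shell and the picture viewer there is one more tool, called after ">>>" by a JSON object that holds its "op" and its "data". send_rows: Moves the arm, as the interface text tells. Its arguments: {"type":"object","properties":{"commands":{"type":"array"}},"required":["commands"]}

```bash
mkdir -p pics; ls; python3 - <<'E'
from workcell import *
import cv2,numpy as np
print(observe())
print(tcp_to_grasp)
a=get_image("top");b=get_image("scene")
cv2.imwrite("pics/a.png",cv2.cvtColor(a["image"],4));cv2.imwrite("pics/b.png",cv2.cvtColor(b["image"],4))
for d in(a,b):print(d["camera_matrix"],d["camera_from_world"])
E
```

```text
pics
{'time_s': 0.0, 'q': array([65.88518537, 27.3746681 ,  1.2789427 , 89.17721569, -0.65830639,
       63.55879308, -4.76326041]), 'joint_velocities': array([-7.35153374e-02, -2.40510221e-05,  1.33724311e-02,  5.14441454e-04,
       -1.00780727e-02, -9.20428991e-02,  8.65471758e-03]), 'joint_torque': array([ 1.02001507e-04, -5.82842124e+01,  1.53415415e+00, -2.72605956e+01,
       -5.45527786e-02,  1.70106709e-02,  1.95416364e-04]), 'ee_pos': array([ 0.20751027, -0.64167854,  0.22170266]), 'eef_rot': array([-1.79896943e+02,  7.70304905e-03,  1.79215938e+01]), 'wrist_force': array([0.21206416, 0.71918016, 0.38159398]), 'torque': array([ 0.06375593, -0.04164555, -0.00060761]), 'gripper_width': 0.0879921036622447}
0.0187
[[349.36157053   0.         251.52650803]
 [  0.         349.36157053 193.49470575]
 [  0.           0.           1.        ]] [[ 0.02205732 -0.99971273 -0.00937712 -0.00647347]
 [-0.9943174  -0.02095929 -0.10437252  0.55179502]
 [ 0.104146    0.01162601 -0.99449407  0.71011546]
 [ 0.          0.          0.          1.        ]]
[[461.25217872   0.         254.58272182]
 [  0.         461.25217872 196.57598891]
 [  0.           0.           1.        ]] [[-0.29274643  0.9560672  -0.01533068  0.16790821]
 [ 0.74392455  0.21765726 -0.63182402 -0.3514931 ]
 [-0.60072939 -0.1963691  -0.77496025  1.3939474 ]
 [ 0.          0.          0.          1.        ]]
```

View pics/a.png

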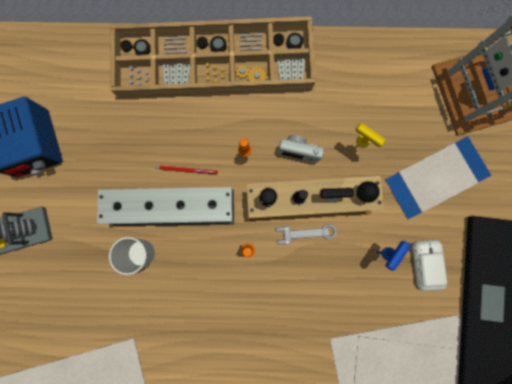

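View pics/b.png

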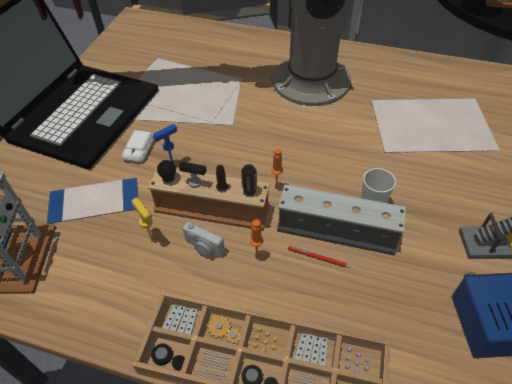

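```bash
cat > h.py <<'E'
from workcell import *
import cv2,numpy as np
from scipy.spatial.transform import Rotation as R
def ray(d,uv,z,T=None):
    "world point at height z on the pixel's ray"
    if T is None:T=np.linalg.inv(d["camera_from_world"])
    r=T[:3,:3]@np.linalg.solve(d["camera_matrix"],[uv[0],uv[1],1.]);o=T[:3,3]
    return o+r*(z-o[2])/r[2]
def cloud(d,T=None):
    if T is None:T=np.linalg.inv(d["camera_from_world"])
    v,u=np.mgrid[:384,:512];Z=d["depth"]
    p=np.stack([u,v,np.ones_like(u)],-1)@np.linalg.inv(d["camera_matrix"]).T*Z[...,None]
    return p@T[:3,:3].T+T[:3,3]
E
python3 - <<'E'
from h import *
np.set_printoptions(precision=4,suppress=True)
G=dict(driver_large_grip=.129,driver_slim_grip=.118,driver_ball_grip=.117,driver_tee_grip=.134)
for cam in("top","scene"):
    d=get_image(cam);P=cloud(d)
    for n,z in G.items():
        for m in mark_of(cam,n)[:4]:
            u,v=np.round(m["uv"]).astype(int);print(cam,n,round(m["score"],2),np.round(m["uv"]),ray(d,m["uv"],z)[:2],"surf",P[v,u])
    for n in("rack_full","rack_empty","cup","camera"):
        for m in mark_of(cam,n)[:2]:print(cam,n,round(m["score"],2),np.round(m["uv"]),ray(d,m["uv"],0)[:2])
    if cam=="top":
        g=cv2.cvtColor(d["image"],cv2.COLOR_RGB2GRAY)
        for u,v in((117,206),(149,205),(180,205),(212,204)):
            w=np.clip(120.-g[v-8:v+9,u-8:u+9],0,None);yy,xx=np.mgrid[v-8:v+9,u-8:u+9]
            c=[(w*xx).sum()/w.sum(),(w*yy).sum()/w.sum()];print(c,ray(d,c,.085))
        # highest surfaces
        for x0,y0,x1,y1,n in((250,180,285,212,'A'),(288,182,312,212,'B'),(315,180,352,208,'C'),(353,172,385,208,'D'),(232,135,255,162,'o1'),(238,238,258,262,'o2')):
            q=P[y0:y1,x0:x1].reshape(-1,3);q=q[(q[:,2]>.03)&(q[:,2]<.3)]
            if len(q)==0: print(n,'none');continue
            zm=np.percentile(q[:,2],99);s=q[q[:,2]>zm-.012];print(n,zm,s.min(0),s.max(0),s.mean(0))
E
```

```text
top driver_large_grip 0.32 [300. 152.] [ 0.6199 -0.0832] surf [ 0.6371 -0.0929  0.0554]
top driver_slim_grip 0.64 [247. 253.] [0.4329 0.0104] surf [0.4335 0.0101 0.1251]
top driver_slim_grip 0.58 [301. 197.] [ 0.5373 -0.0867] surf [ 0.5348 -0.0834  0.1495]
top driver_slim_grip 0.55 [243. 146.] [0.6329 0.0225] surf [0.6303 0.0221 0.1258]
top driver_ball_grip 0.65 [368. 191.] [ 0.551  -0.2112] surf [ 0.5494 -0.2054  0.1368]
top driver_ball_grip 0.5 [301. 197.] [ 0.5372 -0.0871] surf [ 0.5348 -0.0834  0.1495]
top driver_tee_grip 0.96 [337. 195.] [ 0.5415 -0.1505] surf [ 0.5404 -0.1482  0.143 ]
top driver_tee_grip 0.73 [370. 136.] [ 0.6522 -0.2112] surf [ 0.6567 -0.2171  0.1161]
top driver_tee_grip 0.6 [395. 252.] [ 0.4413 -0.2532] surf [ 0.4408 -0.2604  0.1145]
top rack_full 0.9 [309. 200.] [ 0.5436 -0.1195]
top rack_empty 0.96 [174. 207.] [0.5206 0.1747]
top cup 0.84 [143. 250.] [0.4257 0.2382]
top camera 0.84 [296. 151.] [ 0.6515 -0.0919]
[np.float64(116.83397485245061), np.float64(205.82242750833976)] [0.5162 0.2673 0.085 ]
[np.float64(148.36082474226805), np.float64(205.156266956049
[... 971 characters left out ...]
lim_grip 0.66 [277. 157.] [0.4486 0.016 ] surf [0.446  0.0153 0.1145]
scene driver_slim_grip 0.55 [222. 176.] [ 0.5375 -0.0816] surf [ 0.5491 -0.0775  0.1324]
scene driver_ball_grip 0.62 [169. 168.] [ 0.548 -0.202] surf [ 0.5578 -0.196   0.1306]
scene driver_tee_grip 0.78 [193. 168.] [ 0.5462 -0.145 ] surf [ 0.5531 -0.1407  0.1425]
scene driver_tee_grip 0.55 [162. 130.] [ 0.4541 -0.2574] surf [ 0.4385 -0.2689  0.117 ]
scene driver_tee_grip 0.54 [142. 209.] [ 0.6781 -0.2006] surf [ 0.6691 -0.2089  0.1194]
scene rack_full 0.82 [209. 208.] [ 0.5428 -0.1215]
scene rack_empty 0.56 [337. 231.] [0.5241 0.1804]
scene cup 0.8 [370. 202.] [0.4185 0.2383]
scene camera 0.81 [204. 247.] [ 0.6493 -0.095 ]
```

```bash
cat >> h.py <<'E'
def mv(x,y,z,yaw):
    "row from the present pose to TCP x,y,z, pointing down, yaw"
    s=observe();A=R.from_euler("xyz",s["eef_rot"],degrees=True);B=R.from_euler("xyz",[180,0,yaw],degrees=True)
    t=A.inv().apply(np.array([x,y,z])-s["ee_pos"])*1e3;r=(A.inv()*B).as_rotvec(degrees=True)
    return np.round(np.r_[t,r],1).tolist()
E
python3 - <<'E'
from h import *
a=get_image("top")["image"][115:275,225:415];b=get_image("scene")["image"][110:270,110:300]
c=np.hstack([cv2.resize(a,None,fx=2.1,fy=3,interpolation=2),cv2.resize(b,None,fx=2.1,fy=3,interpolation=2)])
cv2.imwrite("pics/c.png",cv2.cvtColor(c,4))
print(mv(.535,-.025,.22,94.5))
E
```

```text
[501.3, -486.6, 2.7, 0.0, 0.0, -76.6]
```

View pics/c.png

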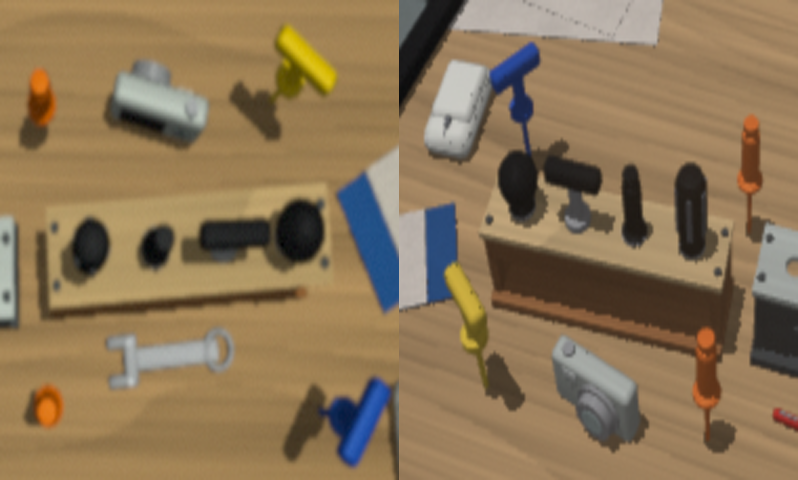

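Order, from the robot's left (top picture): large (267,197), slim (300,196), tee (337,193) and ball (368,190), all black and in the wooden rack. The orange look-alikes (245,148) and (248,250), yellow (370,136) and blue (397,255) stand on the table, so they are not meant. The crop confirms this.

>>> {"op": "send_rows", "data": {"commands": [[501, -487, 0, 0, 0, -76.6, 1], [501, -487, 0, 0, 0, -76.6, 1], [501, -487, 0, 0, 0, -76.6, 1], [501, -487, 0, 0, 0, -76.6, 1], [501, -487, 0, 0, 0, -76.6, 1], [501, -487, 0, 0, 0, -76.6, 1], [501, -487, 0, 0, 0, -76.6, 1], [501, -487, 0, 0, 0, -76.6, 1], [501, -487, 0, 0, 0, -76.6, 1], [501, -487, 0, 0, 0, -76.6, 1]]}}

```text
time_s: 1.93
ee_pos: [0.4032, -0.2723, 0.2231]
eef_rot: [180.0, 0.0, 89.9]
wrist_force: [0.6, -0.7, -0.0]
gripper_width: 0.0879
```

```bash
python3 - <<'E'
from h import *
print(mv(.535,-.025,.22,94.7),observe()["q"])
E
```

```text
[247.5, 131.2, 3.0, 0.0, 0.1, -4.8] [ 47.04515263  11.01972329 -22.91556266 113.00018082   5.13256109
  56.88020832  21.58311866]
```

>>> {"op": "send_rows", "data": {"commands": [[247, 131, 3, 0, 0, -4.8, 1], [247, 131, 3, 0, 0, -4.8, 1], [247, 131, 3, 0, 0, -4.8, 1], [247, 131, 3, 0, 0, -4.8, 1], [247, 131, 3, 0, 0, -4.8, 1], [247, 131, 3, 0, 0, -4.8, 1], [247, 131, 3, 0, 0, -4.8, 1], [247, 131, 3, 0, 0, -4.8, 1], [247, 131, 3, 0, 0, -4.8, 1], [247, 131, 3, 0, 0, -4.8, 1]]}}

```text
time_s: 2.77
ee_pos: [0.5344, -0.0264, 0.2197]
eef_rot: [-180.0, 0.1, 94.6]
wrist_force: [0.3, 0.3, -0.3]
gripper_width: 0.0877
```

```bash
python3 - <<'E'
from h import *
np.set_printoptions(precision=4,suppress=True)
s=observe();print(s["q"],s["ee_pos"],s["eef_rot"])
d=get_image("wrist");cv2.imwrite("pics/w.png",cv2.cvtColor(d["image"],4))
T=np.eye(4);T[:3,:3]=R.from_euler("xyz",s["eef_rot"],degrees=True).as_matrix();T[:3,3]=s["ee_pos"];T=T@d["tool_from_camera"]
P=cloud(d,T)
for n,(x,y) in dict(A=(.535,-.025),B=(.54,-.086),C=(.545,-.147),D=(.55,-.209)).items():
    q=P[(abs(P[...,0]-x)<.03)&(abs(P[...,1]-y)<.029)&(P[...,2]>.11)&(P[...,2]<.19)]
    if len(q)<20:print(n,len(q));continue
    zm=np.percentile(q[:,2],99);t=q[q[:,2]>zm-.012];print(n,zm,(t.min(0)+t.max(0))/2,t.max(0)-t.min(0))
print(mv(.535,-.025,.22,94.7))
E
```

```text
[ 22.8637  17.3175 -32.1957 106.7442  10.7676  58.943   -9.1028] [ 0.5344 -0.0264  0.2197] [-179.9888    0.0846   94.649 ]
A 0.16235859736731417 [ 0.5363 -0.0227  0.1569] [0.0319 0.0319 0.013 ]
B 0.15105347998320753 [ 0.5415 -0.0846  0.1452] [0.0167 0.0169 0.0123]
C 0.14307736563049303 [ 0.5471 -0.1598  0.14  ] [0.0183 0.0312 0.007 ]
D 0.1327090198501092 [ 0.5515 -0.1984  0.1274] [0.0392 0.0203 0.0133]
[2.1, 0.9, -0.2, -0.0, 0.1, -0.1]
```

View pics/w.png

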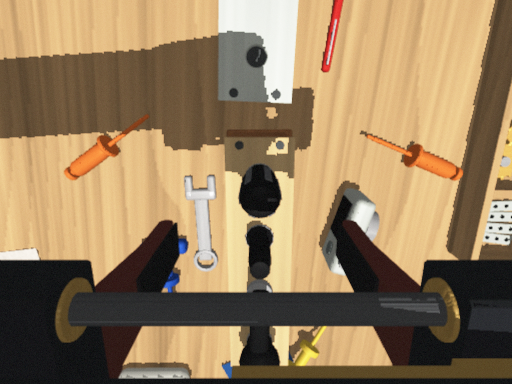

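The wrist picture shows the large driver at (260,190) and the slim one at (260,250), both on the gripper's line. The positions agree with the top camera within 2 mm. Next I'll descend and grip the large one.

>>> {"op": "send_rows", "data": {"commands": [[2.5, 1.5, 40, 0, 0, 0, 0.7], [2.5, 1.5, 80, 0, 0, 0, 0.7], [2.5, 1.5, 110, 0, 0, 0, 0.7], [2.5, 1.5, 110, 0, 0, 0, 0.7], [2.5, 1.5, 110, 0, 0, 0, 0], [2.5, 1.5, 110, 0, 0, 0, 0], [2.5, 1.5, 110, 0, 0, 0, 0], [2.5, 1.5, 110, 0, 0, 0, 0], [2.5, 1.5, 110, 0, 0, 0, 0], [2.5, 1.5, 110, 0, 0, 0, 0]]}}

```text
time_s: 3.65
ee_pos: [0.5365, -0.0249, 0.1113]
eef_rot: [179.9, 0.1, 94.5]
wrist_force: [-1.6, -0.8, 6.8]
gripper_width: 0.0311
```

>>> {"op": "send_rows", "data": {"commands": [[0, 0, -40, 0, 0, 0, 0], [0, 0, -80, 0, 0, 0, 0], [0, 0, -90, 0, 0, 0, 0], [40, 0.6, -90, 0, 0, 0, 0], [80, 1.2, -90, 0, 0, 0.5, 0], [120, 2, -90, 0, 0, 1, 0], [160, 2.5, -90, 0, 0, 1.5, 0], [200, 3, -90, 0, 0, 2, 0], [240, 4, -90, 0, 0, 2, 0], [280, 4.4, -90, 0, 0, 2, 0]]}}

```text
time_s: 4.48
ee_pos: [0.518, 0.2564, 0.2006]
eef_rot: [179.8, 0.2, 92.5]
wrist_force: [1.2, -0.5, -1.1]
gripper_width: 0.0312
```

```bash
python3 - <<'E'
from h import *
print(mv(.518,.268,.21,92.5),observe()["q"])
d=get_image("top");P=cloud(d);cv2.imwrite("pics/t2.png",cv2.cvtColor(d["image"],4))
E
```

```text
[11.6, 0.5, -9.4, 0.2, 0.2, 0.0] [ -4.27208168  23.55871045 -36.39691661 102.18239905  16.23821183
  59.47176113 -44.19660733]
```

>>> {"op": "send_rows", "data": {"commands": [[11.6, 0, 0, 0, 0, 0, 0], [11.6, 0, 0, 0.2, 0.2, 0, 0], [11.6, 0, 0, 0.2, 0.2, 0, 0], [11.6, 0, 20, 0.2, 0.2, 0, 0], [11.6, 0, 40, 0.2, 0.2, 0, 0]]}}

```text
time_s: 4.95
ee_pos: [0.517, 0.2781, 0.1635]
eef_rot: [179.8, -0.5, 93.0]
wrist_force: [-6.5, -1.5, 42.6]
gripper_width: 0.0314
```

```bash
python3 - <<'E'
from h import *
s=observe();print(s["ee_pos"],s["wrist_force"],s["torque"]);b=get_image("scene")["image"][130:270,260:420]
cv2.imwrite("pics/d.png",cv2.cvtColor(cv2.resize(b,None,fx=4,fy=4,interpolation=2),4))
E
```

```text
[0.51702146 0.27805665 0.16349034] [-6.47605706 -1.52389158 42.57667552] [-0.31153461  1.86291522  0.02220976]
```

View pics/d.png

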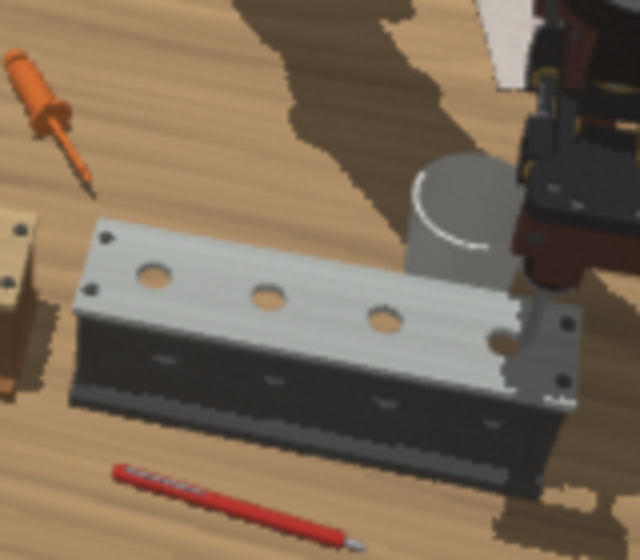

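It overshot: the arm was still settling when I measured, so the shaft has landed about 10 mm past the hole. I'll lift, settle and check again.

>>> {"op": "send_rows", "data": {"commands": [[0, 0, -35, 0, 0, 0, 0], [0, 0, -35, 0, 0, 0, 0], [-10, 0, -35, 0, 0, 0, 0], [-10, 0, -35, 0, 0, 0, 0], [-10, 0, -35, 0, 0, 0, 0], [-10, 0, -35, 0, 0, 0, 0]]}}

```text
time_s: 5.5
ee_pos: [0.5166, 0.2663, 0.195]
eef_rot: [179.9, -0.5, 92.9]
wrist_force: [-0.5, 0.1, -0.3]
gripper_width: 0.0315
```

```bash
python3 - <<'E'
from h import *
np.set_printoptions(precision=4,suppress=True)
d=get_image("scene");b=d["image"][130:270,300:440]
s=observe();print(s["ee_pos"],s["eef_rot"],s["wrist_force"],s["gripper_width"],mv(.518,.268,.2,92.5))
cv2.imwrite("pics/e.png",cv2.cvtColor(cv2.resize(b,None,fx=4,fy=4,interpolation=2),4))
w=get_image("wrist");cv2.imwrite("pics/e2.png",cv2.cvtColor(w["image"],4))
E
```

```text
[0.5165 0.2669 0.1951] [179.938   -0.4991  92.945 ] [-0.4095 -1.1497 -1.2011] 0.031361234760461286 [1.1, 1.5, -4.9, 0.1, -0.5, 0.4]
```

View pics/e.png

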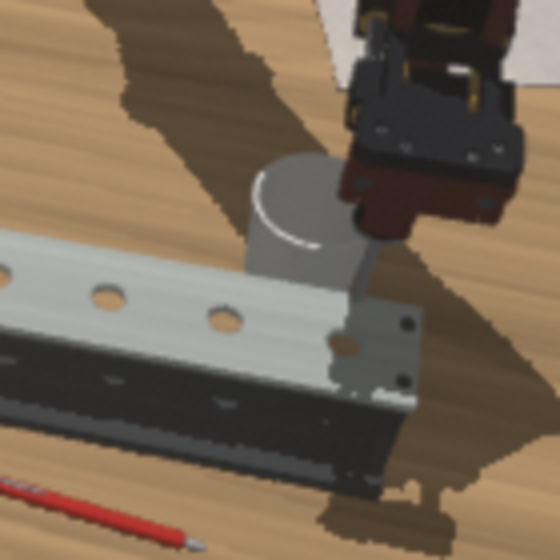

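View pics/e2.png

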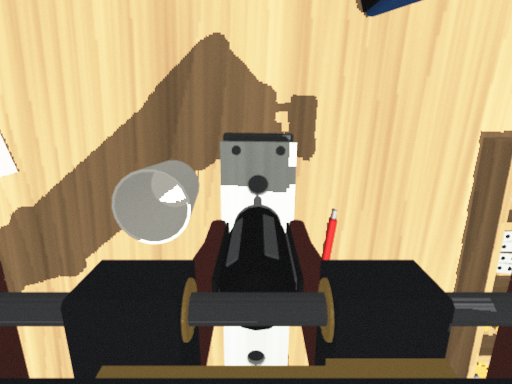

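```bash
cat >> h.py <<'E'
def wrist():
    s=observe();d=get_image("wrist");T=np.eye(4);T[:3,:3]=R.from_euler("xyz",s["eef_rot"],degrees=True).as_matrix();T[:3,3]=s["ee_pos"];return s,d,T@d["tool_from_camera"]
E
python3 - <<'E'
from h import *
np.set_printoptions(precision=4,suppress=True)
s,d,T=wrist();P=cloud(d,T)
print("hole",ray(d,(257.5,184.5),.085,T))
for v in range(178,330,6):print(v,P[v,257],d["image"][v,257])
E
```

```text
hole [0.5168 0.2706 0.085 ]
178 [0.517  0.2589 0.0108] [47 49 48]
184 [0.5174 0.252  0.0109] [49 48 48]
190 [0.5177 0.245  0.0107] [45 47 47]
196 [0.5162 0.2727 0.1278] [100 100  97]
202 [0.5162 0.2727 0.1426] [100 100 101]
208 [0.5157 0.2823 0.1842] [18 16 17]
214 [0.5155 0.2844 0.2002] [25 23 24]
220 [0.5155 0.2843 0.2088] [13 15 12]
226 [0.5156 0.2839 0.2157] [18 17 20]
232 [0.5155 0.2843 0.2238] [20 16 20]
238 [0.5155 0.2845 0.2308] [19 19 20]
244 [0.5155 0.284  0.2358] [20 19 19]
250 [0.5155 0.2845 0.2423] [18 16 15]
256 [0.5156 0.2835 0.2454] [17 16 16]
262 [0.5156 0.2825 0.2484] [15 12 11]
268 [0.5157 0.2815 0.2511] [16 16 13]
274 [0.5157 0.2798 0.2525] [22 22 25]
280 [0.5158 0.2781 0.2537] [21 19 20]
286 [0.516  0.2758 0.254 ] [19 21 20]
292 [0.5149 0.2951 0.2874] [41 43 41]
298 [0.5149 0.295  0.2897] [58 59 58]
304 [0.515  0.294  0.2907] [61 62 61]
310 [0.515  0.2937 0.2925] [57 57 57]
316 [0.5151 0.2923 0.2928] [56 56 58]
322 [0.5151 0.2914 0.2939] [62 63 65]
328 [0.517  0.2569 0.2531] [23 22 22]
```

>>> {"op": "send_rows", "data": {"commands": [[1.5, 1.2, 0, 0, 0, 0, 0], [1.5, 1.2, 15, 0, -0.3, 0, 0], [1.5, 1.2, 30, 0, -0.3, 0, 0], [1.5, 1.2, 45, 0, -0.3, 0, 0], [1.5, 1.2, 60, 0, -0.3, 0, 0], [1.5, 1.2, 75, 0, -0.3, 0, 0], [1.5, 1.2, 86, 0, -0.3, 0, 0], [1.5, 1.2, 90, 0, -0.3, 0, 0], [1.5, 1.2, 90, 0, -0.3, 0, 0], [1.5, 1.2, 90, 0, -0.3, 0, 0]]}}

```text
time_s: 6.48
ee_pos: [0.5178, 0.2702, 0.1054]
eef_rot: [179.9, -0.2, 93.0]
wrist_force: [0.6, -0.7, -1.6]
gripper_width: 0.0316
```

>>> {"op": "send_rows", "data": {"commands": [[0, 0, 0.7, 0, 0, 0, 0], [0, 0, 0.7, 0, 0, 0, 0.7], [0, 0, 0.7, 0, 0, 0, 0.7], [0, 0, 0.7, 0, 0, 0, 0.7], [0, 0, 0.7, 0, 0, 0, 0.7], [0, 0, -35, 0, 0, 0, 0.7], [0, 0, -75, 0, 0, 0, 0.7], [0, 0, -105, 0, 0, 0, 0.7], [0, 0, -105, 0, 0, 0, 0.7], [0, 0, -105, 0, 0, 0, 0.7]]}}

```text
time_s: 7.32
ee_pos: [0.5187, 0.2704, 0.2126]
eef_rot: [179.7, -0.3, 93.0]
wrist_force: [0.5, -0.4, -1.0]
gripper_width: 0.0615
```

```bash
python3 - <<'E'
from h import *
np.set_printoptions(precision=4,suppress=True)
s,d,T=wrist();P=cloud(d,T);print(s["ee_pos"],s["gripper_width"])
q=P[(abs(P[...,0]-.517)<.03)&(abs(P[...,1]-.27)<.03)&(P[...,2]>.11)&(P[...,2]<.18)];zm=np.percentile(q[:,2],99);t=q[q[:,2]>zm-.012];print(zm,(t.min(0)+t.max(0))/2,t.max(0)-t.min(0))
print(mv(.5405,-.0853,.21,94.7))
E
```

```text
[0.5187 0.2704 0.2126] 0.06145306235098762
0.1623718590533579 [0.5181 0.2728 0.1568] [0.0323 0.0321 0.0128]
[-355.6, 4.2, -0.7, 0.1, -0.2, -1.7]
```

Large driver is seated: its top is at 0.162, as it was before. On to the slim one.

>>> {"op": "send_rows", "data": {"commands": [[-40, 0.5, 0, 0, 0, 0, 0.7], [-80, 1, 0, 0, 0, -0.5, 0.7], [-120, 1.5, 0, 0, 0, -1, 0.7], [-160, 2, 0, 0, 0, -1.7, 0.7], [-200, 2.4, 0, 0, 0, -1.7, 0.7], [-240, 2.8, 0, 0, 0, -1.7, 0.7], [-280, 3.3, 0, 0, 0, -1.7, 0.7], [-320, 3.8, 0, 0, 0, -1.7, 0.7], [-355, 4.2, 0, 0, -0.2, -1.7, 0.7], [-355, 4.2, 0, 0, -0.2, -1.7, 0.7]]}}

```text
time_s: 8.2
ee_pos: [0.5389, -0.0939, 0.2069]
eef_rot: [-179.9, 0.1, 94.0]
wrist_force: [0.0, 0.0, -0.1]
gripper_width: 0.0616
```

>>> {"op": "send_rows", "data": {"commands": [[-1, 0, 0, 0, 0, 0, 0.7], [-1, 0, 0, 0, 0, 0, 0.7]]}}

```text
time_s: 8.37
ee_pos: [0.5377, -0.0964, 0.2051]
eef_rot: [-179.7, 0.1, 93.9]
wrist_force: [-1.2, 0.0, -0.5]
gripper_width: 0.0615
```

```bash
python3 - <<'E'
from h import *
np.set_printoptions(precision=4,suppress=True)
s,d,T=wrist();P=cloud(d,T);print(s["ee_pos"],s["eef_rot"])
q=P[(abs(P[...,0]-.54)<.03)&(abs(P[...,1]+.086)<.03)&(P[...,2]>.11)&(P[...,2]<.18)];zm=np.percentile(q[:,2],99);t=q[q[:,2]>zm-.008];c=(t.min(0)+t.max(0))/2;print(zm,c,t.max(0)-t.min(0))
print(mv(.5413,-.085,.099,94.7))
# holes in wrist-image: four predicted
g=cv2.cvtColor(d["image"],cv2.COLOR_RGB2GRAY);Ti=np.linalg.inv(T)
for h in((.519,.2066),(.522,.145),(.5253,.083)):
    p=Ti@[h[0],h[1],.085,1];print(h,(d["camera_matrix"]@p[:3])[:2]/p[2])
cv2.imwrite("pics/f.png",cv2.cvtColor(d["image"],4))
E
```

```text
[ 0.5377 -0.0964  0.2051] [-179.6962    0.1418   93.9156]
0.1513325252382692 [ 0.5415 -0.0848  0.1484] [0.0161 0.0168 0.0062]
[9.8, 4.4, 106.5, -0.2, 0.1, -0.7]
(0.519, 0.2066) [ 261.816  -265.4618]
(0.522, 0.145) [ 259.6457 -147.1439]
(0.5253, 0.083) [258.1374 -44.7926]
```

>>> {"op": "send_rows", "data": {"commands": [[10, 4.4, 0, 0, 0, -0.7, 0.7], [10, 4.4, 30, 0, 0, -0.7, 0.7], [10, 4.4, 65, 0, 0, -0.7, 0.6], [10, 4.4, 95, 0, 0, -0.7, 0.6], [10, 4.4, 104, 0, 0, -0.7, 0.6], [10, 4.4, 104, 0, 0, -0.7, 0], [10, 4.4, 104, 0, 0, -0.7, 0], [10, 4.4, 104, 0, 0, -0.7, 0], [10, 4.4, 104, 0, 0, -0.7, 0], [10, 4.4, 104, 0, 0, -0.7, 0]]}}

```text
time_s: 9.25
ee_pos: [0.5424, -0.0848, 0.1031]
eef_rot: [-179.9, 0.1, 94.7]
wrist_force: [-0.4, 0.3, 0.1]
gripper_width: 0.0228
```

>>> {"op": "send_rows", "data": {"commands": [[0, 0, 0, 0, 0, 0, 0], [0, 0, 0, 0, 0, 0, 0], [0, 0, -40, 0, 0, 0, 0], [0, 0, -80, 0, 0, 0, 0], [0, 0, -88, 0, 0, 0, 0], [35, 0, -88, 0, 0, 0, 0], [75, 0.5, -88, 0, 0, 0.5, 0], [115, 0.7, -88, 0, 0, 1, 0], [155, 1, -88, 0, 0, 1.5, 0], [190, 1.2, -88, 0, 0, 2, 0]]}}

```text
time_s: 10.08
ee_pos: [0.5276, 0.1074, 0.191]
eef_rot: [-180.0, 0.1, 92.7]
wrist_force: [0.7, 0.5, -0.2]
gripper_width: 0.0196
```

```bash
python3 - <<'E'
from h import *
get_image("top")
print(mv(.520,.2085,.19,92.7),observe()["gripper_width"])
E
```

```text
[92.8, -1.2, 1.9, 0.0, -0.2, 0.5] 0.01963233267418923
```

>>> {"op": "send_rows", "data": {"commands": [[35, -0.5, 2, 0, 0, 0, 0], [65, -1, 2, 0, 0, 0.3, 0], [85, -1.2, 2, 0, -0.2, 0.3, 0], [93, -1.2, 2, 0, -0.2, 0.3, 0], [93, -1.2, 2, 0, -0.2, 0.3, 0], [93, -1.2, 2, 0, -0.2, 0.3, 0]]}}

```text
time_s: 10.63
ee_pos: [0.5203, 0.2073, 0.1896]
eef_rot: [180.0, 0.1, 92.9]
wrist_force: [-0.6, -0.6, 0.4]
gripper_width: 0.0192
```

```bash
python3 - <<'E'
from h import *
np.set_printoptions(precision=4,suppress=True)
s,d,T=wrist();P=cloud(d,T);print(s["ee_pos"],s["eef_rot"])
cv2.imwrite("pics/g.png",cv2.cvtColor(d["image"],4))
for v in range(150,300,6):
    print(v,P[v,257],d["image"][v,257])
E
```

```text
[0.5203 0.2073 0.1896] [179.9977   0.1004  92.8943]
150 [0.5184 0.2408 0.0842] [126 130 122]
156 [0.5186 0.2358 0.0848] [128 131 123]
162 [0.5189 0.2305 0.0837] [124 127 120]
168 [0.5192 0.2253 0.0839] [122 126 117]
174 [0.5194 0.2202 0.0845] [125 128 122]
180 [0.5206 0.1963 0.0116] [45 46 46]
186 [0.521  0.1896 0.0119] [43 45 44]
192 [0.5214 0.1824 0.0109] [46 47 49]
198 [0.52   0.2101 0.1207] [93 94 91]
204 [0.52   0.2099 0.1346] [94 93 93]
210 [0.5195 0.22   0.1755] [17 17 20]
216 [0.5197 0.2171 0.1775] [15 16 17]
222 [0.5197 0.2168 0.1862] [24 22 24]
228 [0.5197 0.2168 0.1947] [16 18 17]
234 [0.5197 0.217  0.2029] [19 20 19]
240 [0.5197 0.2169 0.2098] [19 17 18]
246 [0.5197 0.2164 0.2151] [17 21 19]
252 [0.5197 0.2165 0.2213] [15 19 17]
258 [0.5198 0.2152 0.2245] [15 18 16]
264 [0.5199 0.2135 0.2267] [22 19 19]
270 [0.5198 0.2153 0.2348] [15 13 15]
276 [0.5199 0.2135 0.2364] [16 13 14]
282 [0.52   0.2105 0.236 ] [18 18 18]
288 [0.5201 0.2082 0.2368] [21 20 21]
294 [0.5187 0.2371 0.2835] [47 47 48]
```

View pics/g.png

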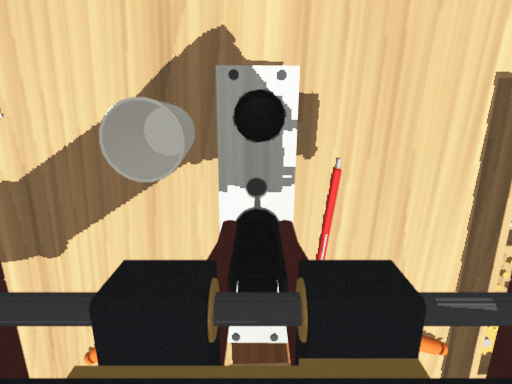

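Shaft tip is at (257,197), right before the hole at (257,187), and within about 1 mm of it in world coordinates. Lowering.

>>> {"op": "send_rows", "data": {"commands": [[1, 0, 15, 0, 0, 0, 0], [1, 0, 30, 0, 0, 0, 0], [1, 0, 45, 0, 0, 0, 0], [1, 0, 60, 0, 0, 0, 0], [1, 0, 75, 0, 0, 0, 0], [1, 0, 83, 0, 0, 0, 0], [1, 0, 85, 0, 0, 0, 0], [1, 0, 85, 0, 0, 0, 0]]}}

```text
time_s: 11.35
ee_pos: [0.5206, 0.2058, 0.1043]
eef_rot: [-180.0, 0.2, 92.7]
wrist_force: [0.2, -0.5, -0.2]
gripper_width: 0.0193
```

>>> {"op": "send_rows", "data": {"commands": [[0, 0, 0, 0, 0, 0, 0.6], [0, 0, 0, 0, 0, 0, 0.6], [0, 0, 0, 0, 0, 0, 0.6], [0, 0, 0, 0, 0, 0, 0.6], [0, 0, -40, 0, 0, 0, 0.6], [0, 0, -80, 0, 0, 0, 0.6], [0, 0, -105, 0, 0, 0, 0.6], [0, 0, -105, 0, 0, 0, 0.6], [0, 0, -105, 0, 0, 0, 0.6], [0, 0, -105, 0, 0, 0, 0.6]]}}

```text
time_s: 12.18
ee_pos: [0.5203, 0.2057, 0.2087]
eef_rot: [-179.9, 0.2, 92.7]
wrist_force: [0.2, -0.2, -0.1]
gripper_width: 0.053
```

```bash
cat >> h.py <<'E'
def tops(*pts):
    "top patch (height, middle, size) of what stands near each point, by wrist depth"
    np.set_printoptions(precision=4,suppress=True)
    s,d,T=wrist();P=cloud(d,T);print(s["ee_pos"],s["eef_rot"],s["gripper_width"])
    for x,y,h in pts:
        q=P[(abs(P[...,0]-x)<.035)&(abs(P[...,1]-y)<.029)&(P[...,2]>.1)&(P[...,2]<.18)];zm=np.percentile(q[:,2],99);t=q[q[:,2]>zm-h];print(zm,(t.min(0)+t.max(0))/2,t.max(0)-t.min(0))
    return s,d,T,P
E
python3 - <<'E'
from h import *
tops((.519,.2085,.008),(.517,.27,.012))
print(mv(.546,-.147,.21,94.7))
E
```

```text
[0.5203 0.2057 0.2087] [-179.9296    0.206    92.6978] 0.05296789458091508
0.15105880240196842 [0.5211 0.2065 0.1483] [0.0156 0.0165 0.0067]
0.16255513130146476 [0.5182 0.2727 0.157 ] [0.032  0.0321 0.0128]
[-353.4, 9.4, -0.6, -0.2, 0.2, -2.0]
```

Slim is seated, its top at 0.151 as before. Now the tee.

>>> {"op": "send_rows", "data": {"commands": [[-40, 1, 0, 0, 0, 0, 0.6], [-80, 2, 0, 0, 0, -0.5, 0.6], [-120, 3, 0, 0, 0, -1, 0.6], [-160, 4, 0, 0, 0, -1.7, 0.6], [-200, 5, 0, 0, 0, -2, 0.6], [-240, 6, 0, 0, 0, -2, 0.6], [-280, 7, 0, 0, 0, -2, 0.6], [-310, 8, 0, 0, 0, -2, 0.6], [-325, 9, 0, 0, 0, -2, 0.6], [-325, 9, 0, 0, 0, -2, 0.6]]}}

```text
time_s: 13.07
ee_pos: [0.5431, -0.1236, 0.2073]
eef_rot: [-179.7, 0.3, 94.3]
wrist_force: [-0.1, -0.2, -1.1]
gripper_width: 0.0526
```

```bash
python3 - <<'E'
from h import *
get_image("top")
s,d,T,P=tops((.5455,-.147,.005))
q=P[(abs(P[...,0]-.5455)<.035)&(abs(P[...,1]+.147)<.034)&(P[...,2]>.138)&(P[...,2]<.18)]
print(cv2.minAreaRect((q[:,:2]*1000).astype(np.float32)))
d=get_image("top");P=cloud(d);q=P[(abs(P[...,0]-.5455)<.035)&(abs(P[...,1]+.147)<.034)&(P[...,2]>.138)&(P[...,2]<.18)]
print(len(q),cv2.minAreaRect((q[:,:2]*1000).astype(np.float32)))
print(mv(.546,-.147,.21,94.7))
E
```

```text
[ 0.5432 -0.1204  0.2076] [-179.6802    0.1749   94.4887] 0.05278557863359002
0.14329481476313882 [ 0.5465 -0.1468  0.1412] [0.0191 0.0575 0.0057]
((546.3912963867188, -145.73977661132812), (17.57140350341797, 59.37363815307617), 3.295044422149658)
29 ((544.66943359375, -126.92237854003906), (14.592090606689453, 16.7264347076416), 7.9893412590026855)
[-30.1, -0.2, -1.6, -0.2, 0.1, 0.1]
```

>>> {"op": "send_rows", "data": {"commands": [[-25, 0, 0, 0, 0, 0.6, 0.6], [-29.5, 0, 0, 0, 0, 0.6, 0.6], [-29.5, 0, 30, 0, 0, 0.6, 0.6], [-29.5, 0, 60, 0, 0, 0.6, 0.6], [-29.5, 0, 85, 0, 0, 0.6, 0.6], [-29.5, 0, 92, 0, 0, 0.6, 0.6], [-29.5, 0, 92, 0, 0, 0.6, 0.6], [-29.5, 0, 92, 0, 0, 0.6, 0], [-29.5, 0, 92, 0, 0, 0.6, 0], [-29.5, 0, 92, 0, 0, 0.6, 0]]}}

```text
time_s: 14.05
ee_pos: [0.5471, -0.1464, 0.1182]
eef_rot: [-179.9, 0.2, 94.2]
wrist_force: [-0.1, -0.2, 0.5]
gripper_width: 0.036
```

>>> {"op": "send_rows", "data": {"commands": [[0, 0, 0, 0, 0, 0, 0], [0, 0, 0, 0, 0, 0, 0], [0, 0, 0, 0, 0, 0, 0]]}}

```text
time_s: 14.3
ee_pos: [0.5475, -0.1466, 0.1189]
eef_rot: [-180.0, 0.2, 94.2]
wrist_force: [-0.8, -0.8, 3.4]
gripper_width: 0.0176
```

>>> {"op": "send_rows", "data": {"commands": [[0, 0, -40, 0, 0, 0, 0], [0, 0, -78, 0, 0, 0, 0], [0, 0, -86, 0, 0, 0, 0], [35, -0.5, -86, 0, 0, 0, 0], [75, -1, -86, 0, 0, 0.5, 0], [115, -1.5, -86, 0, 0, 1, 0], [155, -2, -86, 0, 0, 1.5, 0], [195, -2.3, -86, 0, 0, 1.7, 0], [230, -2.7, -86, 0, 0, 1.7, 0], [255, -3, -86, 0, 0, 1.7, 0]]}}

```text
time_s: 15.13
ee_pos: [0.5249, 0.1118, 0.2042]
eef_rot: [180.0, 0.1, 92.7]
wrist_force: [-0.3, 0.8, -0.4]
gripper_width: 0.0175
```

```bash
python3 - <<'E'
from h import *
get_image("top")
print(mv(.5228,.1466,.205,92.5),observe()["gripper_width"])
E
```

```text
[29.8, 0.1, -0.4, 0.1, -0.0, 0.5] 0.017865245433013228
```

>>> {"op": "send_rows", "data": {"commands": [[15, 0, 0, 0, 0, 0, 0], [26, 0, 0, 0, 0, 0, 0], [30, 0, 0, 0, 0, 0, 0], [30, 0, 0, 0, 0, 0, 0], [30, 0, 0, 0, 0, 0, 0]]}}

```text
time_s: 15.6
ee_pos: [0.5229, 0.1456, 0.2044]
eef_rot: [180.0, 0.0, 92.9]
wrist_force: [-0.0, -0.0, -1.8]
gripper_width: 0.0177
```

```bash
python3 - <<'E'
from h import *
np.set_printoptions(precision=4,suppress=True)
s,d,T=wrist();P=cloud(d,T);print(s["ee_pos"],s["eef_rot"])
cv2.imwrite("pics/i.png",cv2.cvtColor(d["image"],4))
for v in range(160,300,6):
    print(v,P[v,257],d["image"][v,257])
E
```

```text
[0.5229 0.1456 0.2044] [179.9647   0.0167  92.9334]
160 [0.5216 0.168  0.0847] [125 126 117]
166 [0.5219 0.1625 0.0844] [122 125 118]
172 [0.5222 0.1568 0.0837] [123 123 116]
178 [0.5234 0.1332 0.0105] [41 44 43]
184 [0.5238 0.1263 0.0114] [39 43 40]
190 [0.5242 0.1192 0.0116] [51 51 50]
196 [0.5212 0.1754 0.2182] [16 17 15]
202 [0.5213 0.1745 0.2249] [14 14 10]
208 [0.5214 0.1722 0.2267] [18 22 23]
214 [0.5215 0.1697 0.2279] [19 16 19]
220 [0.5217 0.1668 0.228 ] [16 19 18]
226 [0.5218 0.1639 0.2281] [15 16 19]
232 [0.522  0.1605 0.2271] [19 22 20]
238 [0.5222 0.1574 0.2272] [16 17 19]
244 [0.5223 0.1547 0.228 ] [14 18 17]
250 [0.5225 0.1515 0.2277] [15 16 15]
256 [0.5226 0.1482 0.2275] [14 13 17]
262 [0.5228 0.1451 0.2277] [18 20 19]
268 [0.523  0.1414 0.2269] [16 15 15]
274 [0.5231 0.1388 0.228 ] [16 17 18]
280 [0.5233 0.1354 0.2279] [22 21 21]
286 [0.5235 0.1317 0.2273] [15 18 14]
292 [0.5212 0.175  0.2971] [34 33 36]
298 [0.5213 0.1744 0.2988] [49 48 48]
```

View pics/i.png

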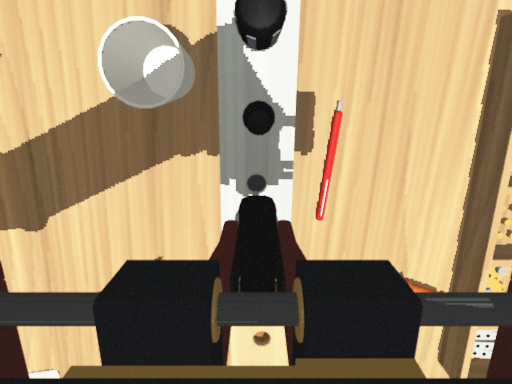

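The hole is at (257,183), in line with the tee, and its centre at y≈0.146 is within 1 mm. Lowering.

>>> {"op": "send_rows", "data": {"commands": [[0.5, 0, 15, 0, 0, 0, 0], [0.5, 0, 30, 0, 0, 0, 0], [0.5, 0, 45, 0, 0, 0, 0], [0.5, 0, 60, 0, 0, 0, 0], [0.5, 0, 75, 0, 0, 0, 0], [0.5, 0, 82, 0, 0, 0, 0], [0.5, 0, 84.5, 0, 0, 0, 0], [0.5, 0, 84.5, 0, 0, 0, 0]]}}

```text
time_s: 16.32
ee_pos: [0.523, 0.1448, 0.1198]
eef_rot: [-180.0, 0.1, 92.8]
wrist_force: [0.4, 0.2, 0.0]
gripper_width: 0.018
```

>>> {"op": "send_rows", "data": {"commands": [[0, 0, 0, 0, 0, 0, 0.6], [0, 0, 0, 0, 0, 0, 0.6], [0, 0, 0, 0, 0, 0, 0.6], [0, 0, 0, 0, 0, 0, 0.6], [0, 0, -40, 0, 0, 0, 0.6], [0, 0, -80, 0, 0, 0, 0.6], [0, 0, -92, 0, 0, 0, 0.8], [0, 0, -92, 0, 0, 0, 0.8], [0, 0, -92, 0, 0, 0, 0.8], [0, 0, -92, 0, 0, 0, 0.8]]}}

```text
time_s: 17.15
ee_pos: [0.5224, 0.1444, 0.2108]
eef_rot: [-179.9, 0.1, 92.8]
wrist_force: [-0.1, 0.0, 0.1]
gripper_width: 0.0697
```

```bash
python3 - <<'E'
from h import *
tops((.5225,.146,.006),(.519,.2085,.008))
print(mv(.551,-.208,.21,94.7))
E
```

```text
[0.5224 0.1444 0.2108] [-179.9178    0.093    92.8164] 0.06966950073615331
0.1432769400328126 [0.5231 0.146  0.1406] [0.0194 0.0579 0.0066]
0.15131998357129134 [0.5208 0.206  0.1493] [0.016  0.0164 0.0045]
[-353.4, 11.5, 0.9, -0.1, 0.1, -1.9]
```

Tee is seated, its top at 0.143 as before. Now the ball.

>>> {"op": "send_rows", "data": {"commands": [[-40, 1, 0, 0, 0, 0, 0.8], [-80, 2, 0, 0, 0, -0.5, 0.8], [-120, 3, 0, 0, 0, -1, 0.8], [-160, 5, 0, 0, 0, -1.5, 0.8], [-200, 6, 0, 0, 0, -1.9, 0.8], [-240, 7, 0, 0, 0, -1.9, 0.8], [-280, 9, 0, 0, 0, -1.9, 0.8], [-305, 10, 0, 0, 0, -1.9, 0.8], [-315, 10.5, 0, 0, 0, -1.9, 0.8], [-315, 10.5, 0, 0, 0, -1.9, 0.8]]}}

```text
time_s: 18.03
ee_pos: [0.5472, -0.1726, 0.2092]
eef_rot: [-179.7, 0.1, 94.5]
wrist_force: [-0.6, 0.0, -0.6]
gripper_width: 0.0702
```

```bash
python3 - <<'E'
from h import *
get_image("top")
tops((.551,-.208,.008),(.551,-.208,.015))
print(mv(.5515,-.2085,.21,94.7))
E
```

```text
[ 0.5476 -0.1696  0.2096] [-179.7563    0.0086   94.6464] 0.07015260854838076
0.1368281675279783 [ 0.5517 -0.208   0.1334] [0.0331 0.0328 0.0091]
0.1368281675279783 [ 0.5511 -0.2076  0.1299] [0.0389 0.039  0.0161]
[-40.8, 0.2, -0.0, -0.2, -0.0, 0.1]
```

>>> {"op": "send_rows", "data": {"commands": [[-30, 0.3, 0, 0, 0, 0, 0.8], [-40, 0.3, 0, 0, 0, 0, 0.8], [-40, 0.3, 15, 0, 0, 0, 0.8], [-40, 0.3, 45, 0, 0, 0, 0.8], [-40, 0.3, 80, 0, 0, 0, 0.8], [-40, 0.3, 105, 0, 0, 0, 0.8], [-40, 0.3, 113, 0, 0, 0, 0.8], [-40, 0.3, 113, 0, 0, 0, 0.8], [-40, 0.3, 113, 0, 0, 0, 0], [-40, 0.3, 113, 0, 0, 0, 0]]}}

```text
time_s: 18.97
ee_pos: [0.5526, -0.2073, 0.0988]
eef_rot: [-179.9, 0.0, 94.8]
wrist_force: [-0.0, -0.3, -0.8]
gripper_width: 0.0604
```

>>> {"op": "send_rows", "data": {"commands": [[0, 0, 0, 0, 0, 0, 0], [0, 0, 0, 0, 0, 0, 0], [0, 0, 0, 0, 0, 0, 0], [0, 0, 0, 0, 0, 0, 0]]}}

```text
time_s: 19.3
ee_pos: [0.5533, -0.2076, 0.1002]
eef_rot: [179.9, 0.1, 94.8]
wrist_force: [-1.6, 0.5, 7.1]
gripper_width: 0.0399
```

>>> {"op": "send_rows", "data": {"commands": [[0, 0, -30, 0, 0, 0, 0], [0, 0, -65, 0, 0, 0, 0], [0, 0, -88, 0, 0, 0, 0], [35, -0.5, -90, 0, 0, 0, 0], [75, -1, -90, 0, 0, 0.5, 0], [115, -1.5, -90, 0, 0, 1, 0], [155, -2, -90, 0, 0, 1.5, 0], [195, -2.3, -90, 0, 0, 2, 0], [230, -2.7, -90, 0, 0, 2.2, 0], [255, -3, -90, 0, 0, 2.2, 0]]}}

```text
time_s: 20.13
ee_pos: [0.528, 0.0503, 0.1903]
eef_rot: [179.9, 0.0, 92.8]
wrist_force: [0.3, 0.5, -0.2]
gripper_width: 0.0406
```

```bash
python3 - <<'E'
from h import *
get_image("top")
print(mv(.5255,.0842,.19,92.7),observe()["gripper_width"])
E
```

```text
[29.0, -0.5, 0.7, 0.1, -0.1, 0.4] 0.039988085924126025
```

>>> {"op": "send_rows", "data": {"commands": [[15, 0, 0, 0, 0, 0, 0], [26, -0.5, 0, 0, 0, 0, 0], [29, -0.5, 0, 0, 0, 0, 0], [29, -0.5, 0, 0, 0, 0, 0], [29, -0.5, 0, 0, 0, 0, 0]]}}

```text
time_s: 20.6
ee_pos: [0.5256, 0.083, 0.1906]
eef_rot: [179.9, -0.1, 93.1]
wrist_force: [-0.2, 0.4, -0.4]
gripper_width: 0.0402
```

```bash
python3 - <<'E'
from h import *
np.set_printoptions(precision=4,suppress=True)
s,d,T=wrist();P=cloud(d,T);print(s["ee_pos"],s["eef_rot"])
cv2.imwrite("pics/j.png",cv2.cvtColor(d["image"],4))
for v in range(160,300,5):
    print(v,P[v,257],d["image"][v,257])
E
```

```text
[0.5256 0.083  0.1906] [179.8814  -0.0786  93.0542]
160 [0.5237 0.1187 0.1413] [18 24 22]
165 [0.5246 0.1039 0.0844] [69 70 69]
170 [0.5248 0.0994 0.0838] [134 135 128]
175 [0.525  0.0952 0.0848] [128 132 124]
180 [0.5264 0.0724 0.0115] [46 46 47]
185 [0.5267 0.0665 0.0111] [49 51 50]
190 [0.527  0.0606 0.0105] [47 47 49]
195 [0.5254 0.0869 0.1169] [83 86 81]
200 [0.5255 0.0862 0.1273] [110 111 110]
205 [0.5255 0.0851 0.1358] [100 100  98]
210 [0.5249 0.0958 0.1765] [91 89 91]
215 [0.5245 0.1021 0.202 ] [ 9 13 15]
220 [0.5245 0.1025 0.2097] [21 23 23]
225 [0.5245 0.1016 0.2139] [20 19 18]
230 [0.5246 0.1002 0.2164] [21 20 23]
235 [0.5247 0.0983 0.2177] [19 20 22]
240 [0.5248 0.0968 0.22  ] [18 21 18]
245 [0.5248 0.0951 0.2215] [20 21 20]
250 [0.5249 0.0942 0.2246] [19 23 20]
255 [0.525  0.0915 0.224 ] [17 18 19]
260 [0.5251 0.0899 0.2257] [18 19 21]
265 [0.5253 0.0872 0.2252] [21 20 23]
270 [0.5254 0.085  0.2256] [23 22 22]
275 [0.5254 0.0839 0.228 ] [20 20 20]
280 [0.5256 0.0815 0.228 ] [18 17 19]
285 [0.5257 0.0784 0.2272] [14 16 17]
290 [0.5259 0.0747 0.2254] [23 19 18]
295 [0.5238 0.1117 0.2838] [53 53 55]
```

View pics/j.png

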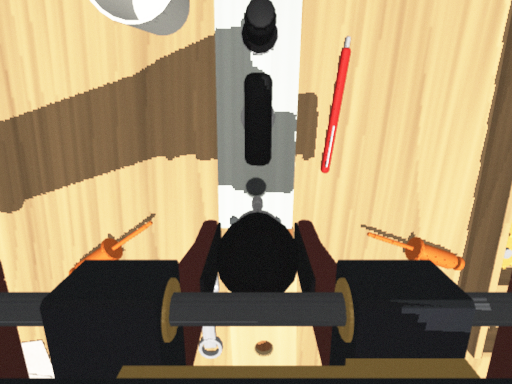

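Socket tip is at (257,200) and the hole at (257,186), aligned within about 1 mm. Lowering.

>>> {"op": "send_rows", "data": {"commands": [[1.3, 0, 15, 0, 0, 0, 0], [1.3, 0, 30, 0, 0, 0, 0], [1.3, 0, 45, 0, 0, 0, 0], [1.3, 0, 60, 0, 0, 0, 0], [1.3, 0, 75, 0, 0, 0, 0], [1.3, 0, 85, 0, 0, 0, 0], [1.3, 0, 89.5, 0, 0, 0, 0], [1.3, 0, 89.5, 0, 0, 0, 0], [1.3, 0, 89.5, 0, 0, 0, 0]]}}

```text
time_s: 21.4
ee_pos: [0.5261, 0.0836, 0.1012]
eef_rot: [179.9, -0.1, 93.0]
wrist_force: [-0.3, 0.3, -0.5]
gripper_width: 0.0403
```

>>> {"op": "send_rows", "data": {"commands": [[0, 0, 0, 0, 0, 0, 0.8], [0, 0, 0, 0, 0, 0, 0.8], [0, 0, 0, 0, 0, 0, 0.8], [0, 0, 0, 0, 0, 0, 0.8], [0, 0, -40, 0, 0, 0, 0.8], [0, 0, -80, 0, 0, 0, 0.8], [0, 0, -110, 0, 0, 0, 0.8], [-40, 0, -120, 0, 0, 0, 0.8], [-80, 0, -120, 0, 0, 0, 0.8], [-120, 0, -120, 0, 0, 0, 0.8]]}}

```text
time_s: 22.23
ee_pos: [0.5328, -0.0373, 0.2228]
eef_rot: [179.7, -0.0, 93.1]
wrist_force: [0.9, -0.8, -0.6]
gripper_width: 0.0702
```

>>> {"op": "send_rows", "data": {"commands": [[-40, 0, 0, 0, 0, 0, 0.8], [-80, 0, 0, 0, 0, 0, 0.8], [-120, 0, 0, 0, 0, 0, 0.8], [-150, 0, 0, 0, 0, 0, 0.8], [-150, 0, 0, 0, 0, 0, 0.8], [-150, 0, 0, 0, 0, 0, 0.8]]}}

```text
time_s: 22.73
ee_pos: [0.5405, -0.1891, 0.2224]
eef_rot: [179.7, -0.0, 92.8]
wrist_force: [-0.0, 0.7, -0.1]
gripper_width: 0.07
```

```bash
python3 - <<'E'
from h import *
np.set_printoptions(precision=4,suppress=True)
d=get_image("top");P=cloud(d);b=get_image("scene")["image"][110:270,200:430]
for n,x,y in(("large",.517,.27),("slim",.52,.207),("tee",.523,.145),("ball",.525,.083)):
    q=P[(abs(P[...,0]-x)<.03)&(abs(P[...,1]-y)<.029)&(P[...,2]>.1)&(P[...,2]<.2)];zm=np.percentile(q[:,2],99);t=q[q[:,2]>zm-.01];print(n,zm,(t.min(0)+t.max(0))/2,t.max(0)-t.min(0))
for n in("cup","camera"):
    m=mark_of("top",n)[0];print(n,m["score"],ray(d,m["uv"],0)[:2])
c=np.vstack([cv2.resize(d["image"][120:290,80:395],(690,290),interpolation=2),cv2.resize(b,(690,300),interpolation=2)])
cv2.imwrite("pics/k.png",cv2.cvtColor(c,4))
E
```

```text
large 0.163704723370249 [0.5164 0.2696 0.1592] [0.0283 0.0286 0.0105]
slim 0.15285940876680223 [0.5197 0.2037 0.1506] [0.0144 0.0156 0.0095]
tee 0.14540509787052538 [0.522  0.1441 0.141 ] [0.0191 0.0554 0.0098]
ball 0.13864903623168404 [0.5259 0.0806 0.1343] [0.0329 0.0349 0.0111]
cup 0.56 [0.4184 0.2482]
camera 0.91 [ 0.6475 -0.0957]
```

View pics/k.png

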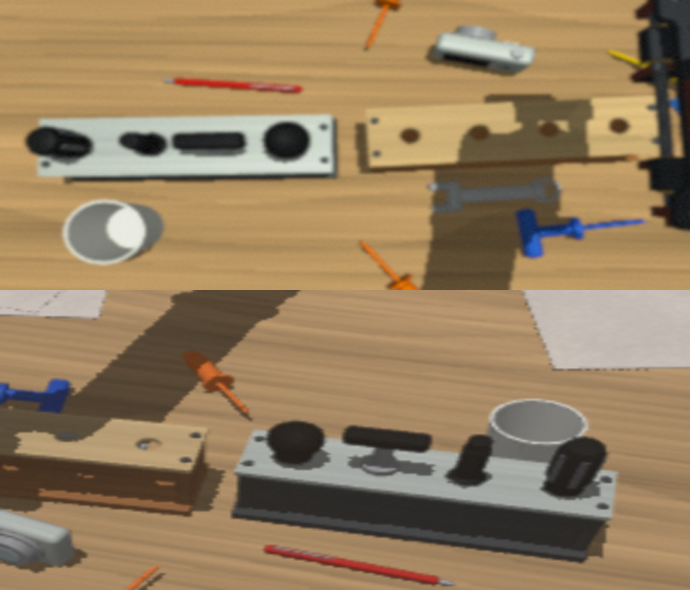

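All four stand upright in the metal rack, in order large, slim, tee, ball from the robot's left, at their original heights. One last check on the cup and camera against the first pictures, then I'll hand in.

```bash
python3 - <<'E'
from h import *
a=cv2.imread("pics/a.png",0);b=cv2.cvtColor(get_image("top")["image"],cv2.COLOR_RGB2GRAY)
for n,(x0,y0,x1,y1) in dict(cup=(105,233,158,280),camera=(275,130,328,166)).items():
    r=cv2.matchTemplate(b[y0-12:y1+12,x0-12:x1+12],a[y0:y1,x0:x1],cv2.TM_CCOEFF_NORMED);_,m,_,l=cv2.minMaxLoc(r);print(n,m,"shift px",l[0]-12,l[1]-12)
print(observe()["wrist_force"],finish_job())
E
```

```text
cup 0.9978284239768982 shift px 0 0
camera 0.9994264841079712 shift px 0 0
the job is handed in; nothing more can be done
[0.14037872 0.38621159 0.20188379] None
```

I moved all four drivers to the metal-topped rack, one per hole, in their original order from the robot's left: large, slim, tee, ball. I handed the job in at about 23 s.

**Last checks:** Depth readings put each driver's top at the same height as before the move (0.164, 0.153, 0.145 and 0.139 m), so each shoulder rests on the plate, and the last picture shows all four upright. The cup and camera matched the first picture with no shift. The gripper was clear of everything, with under 1 N at the wrist.

**What went wrong or disagreed:**
- **Large driver:** On the first try its shaft landed about 10 mm past the hole and pressed on the plate with about 43 N at the wrist. It slid about 7 mm in the grip. I lifted it, measured again and seated it on the second try. I don't know whether that press counts against the 40 N limit, which is for the arm or the gripper's body.
- **Cup position:** The cup detector's final position was about 10 mm off its first one, at a low score of 0.56. I relied on the picture match instead.
- **Look-alikes:** The orange and blue ones ended up lying on the table. The orange ones already looked that way in the first wrist picture at 2.8 s, before I gripped anything. I never reached for any of them.

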